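Index the length stop to the next hole and butt the block against it

ROBOT

A 6-joint arm with a two-finger parallel gripper is mounted at the origin on a cart in front of the work surface, level with it; the furniture and walls round the work are solid. World frame = base frame: x ahead of the robot, y to its left, z up, the work surface at z = 0. Lengths are in m, angles in rad, forces in N, time in s.
With the tool pointing down it reaches from about 0.375 to 0.925 m from the base axis. Payload 5.7 kg.
Tool frame: the origin (TCP) lies at the very end of the fingers, on their centre line; the grasp point (between the pads) lies 19 mm behind it; z points along the fingers, y is the direction in which the jaws open and shut (so a half turn about z gives the same grasp; the last joint's range is limited). The gripper opens to 88 mm and grips with 3 to 60 N. Pads are 20 mm wide; open, the fingers measure 115 mm over their backs; the gripper's body (75 mm by 178 mm) begins 61 mm behind the grasp point.
Start: joints at [1.183, 0.359, 1.51, -0, 1.272, -0.115], TCP at [0.162, 0.578, 0.184] pointing down, gripper open.
Joint ranges: [-2.97, 2.97], [-1.01, 2.36], [0.21, 2.38], [-0.96, 4.11], [0.2, 2.71], [-2.98, 2.98]. Speed limits (rad/s): [2.39, 2.39, 3.14, 3.14, 3.14, 3.14].

INTERFACE

Orientations are given as [roll, pitch, yaw] about the fixed x, y, z axes, in that order (R = Rz(yaw) Ry(pitch) Rx(roll)).
In Python, from workcell import ctrl gives the robot as it stands. The module is installed in compiled form; this text tells all that it offers.
- The arm moves only by the tool send_rows, never from a script. Its argument "moves" is text: rows parted by semicolons, each of 5 numbers parted by spaces: the opening in per cent of the stroke, from 0 (shut) to 100 (fully open), then the shift along the tool's x, y, z in mm, then the turn about the tool's z in degrees. In form: fingers dx dy dz roll; .... A call has 1 to 8 rows; each row is the pose to reach, as a shift and turn from the pose measured when the call began, along the tool's axes at that moment; what a row does not reach only later rows make up. A row lasts 1/12 s, in which the tool goes at most 41.7 mm and 7.16 degrees, less where a joint would pass 70% of its speed; a pose out of reach is approached as far as the arm can. A call with a gripper value outside its range is refused whole. The fingers move at their own pace and stop on an object; the grip force is fixed at half the most. Time passes only in rows, so rows that repeat a pose let the fingers close. It gives the time, the measured TCP pose, the force and the opening at its end, in the units of the state.
- ctrl.observe(): the state, without advancing time (a new reading comes with each control period).
- ctrl.capture(name): name is "scene" or "top" or "wrist"; returns the picture (384x512x3 uint8, red, green, blue); there is no depth.
- ctrl.camera_params(name): a dict with "fov_y" (degrees; the focal length in pixels is half the picture's height over the tangent of half this angle, whatever the lens; pixels are square), "cx", "cy" (the principal point, pixels), "rvec" (rotation vector, rad) and "tvec" (3), from world to camera coordinates, as OpenCV has them; the wrist camera has in their place "tool_from_camera" (4x4, takes a point from camera to tool coordinates, whose origin is the TCP and whose axes are the flange's). Camera axes: x right, y down, z forward; pixel columns grow to the right and rows downward; lengths in m; the calibration is good to about 2 mm. A picture is of the moment at which its call begins: read the wrist's pose just before it. camera_params takes no time and is no camera call.
- ctrl.hand_in(): hands the job in, once; it reports no verdict.
Trained networks look in the newest picture that a camera, given by its name, has taken for a name from the list of things; names that differ only in an ending like _2 or _b are one class to them, and where a whole thing is asked for, a point or a joint stands for the part that bears it (a point fixed in the world has none). Each returns a list of dicts, best first, with "score" (0 to 1); they miss things now and then, are a little off and sometimes report something else, mostly with a low value. They report only what shows in the picture. A call takes as long as a camera call. They do not tell look-alikes from the thing itself.
- ctrl.silhouettes(query, camera): "pixels" (384x512 bool, what is visible of it) and "centre" ([column, row] in pixels, amid what is visible of it).
- ctrl.mark_of(query, camera): "centre" ([column, row] in pixels: a listed point, or the origin of a listed thing).
The state is a dict: "time": time; "qpos": joint angles; "joint_velocities": joint speeds; "tau": joint torques, N m; "tcp_pos": TCP position; "orientation": TCP orientation; "contact_force": force on the tool from outside, world axes, zero at the start; "moment": the same for the moment, N m; "width": finger opening in m.
Only numpy, scipy, OpenCV 4.12 (cv2) and the standard library are available. Lean on these libraries where they do the work, as an engineer would, in place of code of your own. Each camera call takes 0.05 s, during which the arm holds its last target.

TASK

Set the cut-off jig for the next longer length: pull up the spring knob of the blue stop, slide the stop along the rail to the very next hole (away from the pine block) and let the pin snap fully home there. Then slide the pine block along its channel until its end butts against the stop. Feel for the hole gently: do not force the pin sideways against a hole edge or ram the stop, and leave the tape measure, the blue tape roll and the red screwdriver where they lie.

Things in the scene. Friction and masses are not known exactly. Their poses are not given: they have to be found in the camera images.
- jig: Cut-off jig, fixed on the bench: plywood board 120 x 330 x 12 mm on a 26 mm thick plinth; origin at the centre of the board's underside (26 mm above the bench). y runs along the rail; the stop moves to +y. Aluminium rail bar at x = 10 to 50 mm, top at z = 42 mm; wooden lip at x = -38.5 to -50.5 mm, top at z = 24 mm. Between them the block's channel, 48.5 mm wide, floor at z = 12 mm.
- stop: Blue stop, 46 x 50 x 20 mm (x, y, z), that can only slide along the rail bar (friction about 1.5 N). Origin on the pin axis (x = 30, y = 50 mm of the jig at the start) at the height of the bar's top; its top face is 23.5 mm above that. An arm on its -x side holds a steel plate that hangs into the channel.
- stop_face (a point): Centre of the steel stop plate's face that looks to -y (the face the block must touch), 25 mm to -y of the pin axis; plate 36 mm wide (x) and 36 mm high, lower edge 5 mm above the channel floor.
- knob (a point): Middle of the round black knob (26 mm across, 22 mm high, red dot on top) of the spring plunger on the stop; on the pin axis, 27 mm above the stop's top face when the pin is home. Below the knob are 12 mm of free 12 mm stem, then a 4 mm high hexagon collar, 22 mm wide. It moves only straight up and down and with the stop.
- stop_slide (a joint): Travel of the stop along the rail in m: 0 in the start hole, grows towards +y of the jig. The very next hole lies anywhere from 0.036 to 0.052, the one after it 0.038 further. From about 0.031 on up to the hole the pin runs on the flat strip. In a hole the stop has about 1.2 mm of play either way.
- knob_pull (a joint): Lift of the knob in m: 0 = pin fully home in a hole; at most 0.015. Above 0.007 the pin is clear of the start hole. A pin riding on the bar reads about 0.0055, on the strip about 0.008. A spring presses the knob down with 6 N at 0 and 12 N at full lift; let go, the pin rides on the strip and snaps down when it comes over a hole.
- block_pine: Loose pale pine block 45 x 110 x 45 mm (x, y, z), about 0.12 kg, origin at the centre of its underside. It lies lengthwise in the channel on the -y side of the stop.
- tape_measure: Yellow tape measure, a bystander.
- pvc_tape: Roll of blue tape, a bystander.
- driver_red: Red-handled screwdriver, a bystander.
- pin: Shank of the round-nosed steel pin, 8 mm thick, under the knob; the tip of its nose is 6 mm below its origin. The next holes (10.5 mm, 38 mm apart) are in a steel strip, 24 mm wide, 2.5 mm thick, screwed on the bar, its near end bevelled; bare bar lies before it. The strip was set by hand, so the exact place of the next hole is not known and must be felt for.
There are look-alikes about, which are no part of the job. Of the things that look like the block_pine, the middle-sized one is meant.

How it is judged:
On the way, in this order (a step that is already met when the one before it is completed fails the run):
1. the knob is pulled up so that the pin is clear of the start hole (value of joint knob_pull above 0.007 m and value of joint stop_slide below 0.01 m), for 0.1 s.
2. the stop stands at the very next hole, its pin snapped fully home, the knob let go (value of joint knob_pull below 0.002 m and value of joint stop_slide between 0.033 and 0.055 m and contact force between the fingers and stop below 0.5 N), for 0.2 s.
3. the pine block butts against the stop (y of block_pine in the frame of stop_face above -0.0575 m and value of joint knob_pull below 0.002 m), for 0.1 s.
At the end, for the whole second after the job is handed in: The stop is at the very next hole (33 to 55 mm from its start) with the pin home (knob lift under 2 mm), and the pine block lies flat in its channel (within 3 mm of the floor), in line with it, its end within 2.5 mm of the stop face, at rest (all of step 3 and value of joint stop_slide between 0.033 and 0.055 m and y of block_pine in the frame of stop_face below -0.053 m and x of block_pine in the frame of jig between -0.019 and -0.01 m and z of block_pine in the frame of jig below 0.015 m and angle between the y axis of block_pine and the y axis of jig, either way round below 0.1 rad and linear speed of block_pine below 0.01 m/s); the robot touches nothing.
It fails at once if the pin's shank is forced sideways against a hole edge with more than 20 N (contact force between pin and anything else above 20 N).
It fails at once if the block is rammed against the stop with more than 25 N (contact force between block_pine and stop above 25 N).
It fails at once if the tape measure, tape roll or screwdriver is moved by more than 30 mm (distance of any of tape_measure, pvc_tape, driver_red from where it was at the start of the episode above 0.03 m).
It also fails if it takes over 48 s, if anything falls off the work surface, if the arm or the gripper's body presses on something with over 40 N, if the wrist force passes 120 N, or if a joint passes its speed limit or range.

## Working session

There is one attempt and no reset: what is moved stays moved. The work goes in short steps, Python scripts to look and compute and a tool call to move; the robot and the scene stay as the last step left them, time stands still between calls to the robot, and variables do not carry over. Pictures are saved under pics/ and viewed, and the job is handed in when it is done.

Besides the shell and the picture viewer there is one more tool, called after ">>>" as a command line: name --argument value ..., lists and objects as JSON in quotes. send_rows: Moves the arm, as the interface text tells. Its arguments: {"type":"object","properties":{"moves":{"type":"string"}},"required":["moves"]}

```bash
mkdir -p pics; cat > h.py <<'E'
import numpy as np, cv2
from workcell import ctrl
def save(cam,name,big=True):
    im=ctrl.capture(cam); cv2.imwrite(f'pics/{name}.png',cv2.cvtColor(im,cv2.COLOR_RGB2BGR)); return im
def ray(cam,px,obs=None):
    p=ctrl.camera_params(cam); f=192/np.tan(np.radians(p['fov_y'])/2)
    d=np.array([(px[0]-p['cx'])/f,(px[1]-p['cy'])/f,1.])
    R=cv2.Rodrigues(np.array(p['rvec'],float))[0]; t=np.array(p['tvec'],float).ravel()
    return -R.T@t, R.T@d
def atz(cam,px,z):
    o,d=ray(cam,px); return o+d*(z-o[2])/d[2]
def proj(cam,X):
    p=ctrl.camera_params(cam); f=192/np.tan(np.radians(p['fov_y'])/2)
    R=cv2.Rodrigues(np.array(p['rvec'],float))[0]; t=np.array(p['tvec'],float).ravel()
    c=R@np.asarray(X)+t; return np.array([p['cx']+f*c[0]/c[2],p['cy']+f*c[1]/c[2]])
def tri(c1,p1,c2,p2):
    o1,d1=ray(c1,p1);o2,d2=ray(c2,p2)
    A=np.stack([d1,-d2],1); s=np.linalg.lstsq(A,o2-o1,rcond=None)[0]
    a=o1+s[0]*d1;b=o2+s[1]*d2; return (a+b)/2,np.linalg.norm(a-b)
E
python3 - <<'E'
from h import *
print(ctrl.observe())
for c in ('scene','top','wrist'):
    save(c,c+'0')
for c in ('scene','top'):
    for q in ('knob','stop_face','jig','stop','block_pine','tape_measure','pvc_tape','driver_red'):
        print(c,q,[(np.round(r['centre'],1).tolist(),round(r['score'],2)) for r in ctrl.mark_of(q,c)][:4])
print(ctrl.observe()['time'])
E
```

```text
{'time': 0.0, 'qpos': array([ 1.18290031e+00,  3.59517796e-01,  1.51141906e+00, -9.66564907e-06,
        1.27251476e+00, -1.15095679e-01]), 'joint_velocities': array([-2.85098492e-04, -1.25731366e-03,  5.04559027e-05,  3.99255268e-04,
       -1.38341320e-03, -1.49056886e-03]), 'tau': array([ 3.85953113e-03, -5.15381956e+01, -2.70724994e+01,  6.77687698e-02,
        3.48020811e-02, -1.27517301e-04]), 'tcp_pos': array([0.161375  , 0.57709698, 0.18300715]), 'orientation': array([-3.13974494e+00, -2.04312992e-04,  2.86879498e+00]), 'contact_force': array([ 1.11768992, -0.80793799,  0.36374125]), 'moment': array([-0.07928211, -0.0148514 , -0.01597733]), 'width': 0.08770675014414189}
scene knob [([242.9, 169.9], 0.4)]
scene stop_face [([240.9, 199.6], 0.57)]
scene jig [([247.2, 208.2], 0.55)]
scene stop [([242.1, 191.9], 0.74)]
scene block_pine [([216.2, 240.6], 0.85), ([335.2, 251.0], 0.71)]
scene tape_measure [([380.4, 288.5], 0.63)]
scene pvc_tape [([385.3, 231.1], 0.56), ([248.4, 207.4], 0.55)]
scene driver_red [([256.9, 215.5], 0.55), ([158.0, 196.2], 0.4)]
top knob [([243.8, 152.2], 0.44)]
top stop_face [([240.1, 176.9], 0.71)]
top jig [([250.2, 181.2], 0.96)]
top stop [([240.2, 161.2], 0.78)]
top block_pine [([259.3, 195.1], 0.89), ([327.5, 241.5], 0.65), ([221.6, 228.1], 0.61)]
top tape_measure [([362.9, 291.2], 0.86)]
top pvc_tape [([380.9, 202.9], 0.69)]
top driver_red [([153.4, 148.0], 0.78), ([242.3, 155.7], 0.65)]
0.95
```

View pics/scene0.png

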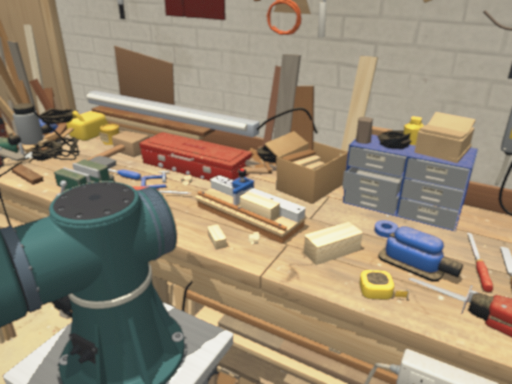

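View pics/top0.png

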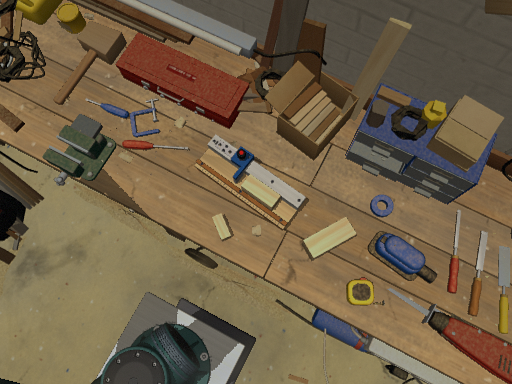

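View pics/wrist0.png

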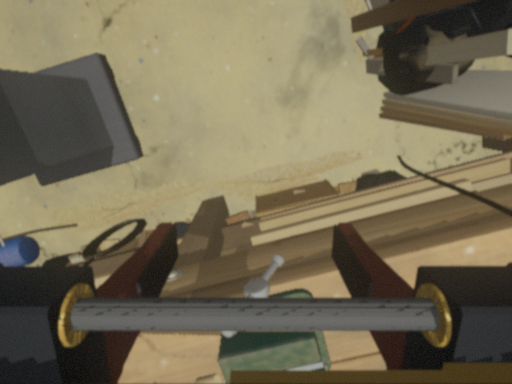

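```bash
python3 - <<'E'
from h import *
o=ctrl.observe(); print([ (c,proj(c,o['tcp_pos']).round(),proj(c,[0,0,0]).round(), ray(c,[256,192])[0].round(3)) for c in('scene','top')])
for n,a,b in (('knob',(242.9,169.9),(243.8,152.2)),('face',(240.9,199.6),(240.1,176.9)),('block',(257,210),(259.3,195.1)),('tm',(380.4,288.5),(362.9,291.2)),('jig',(247.2,208.2),(250.2,181.2))):
    print(n,tri('scene',a,'top',b), atz('top',b,0).round(3))
print(ctrl.camera_params('top')['fov_y'],ctrl.camera_params('wrist'))
for c,x0,y0,x1,y1 in (('scene',180,160,320,250),('top',180,120,320,240)):
    im=cv2.imread(f'pics/{c}0.png')[y0:y1,x0:x1]
    cv2.imwrite(f'pics/{c}0z.png',cv2.resize(im,None,fx=5,fy=5,interpolation=cv2.INTER_CUBIC))
E
```

```text
[('scene', array([ -5., 173.]), array([124., 353.]), array([-0.401, -0.517,  0.679])), ('top', array([ -5., 204.]), array([167., 368.]), array([ 0.203, -0.179,  1.319]))]
knob (array([0.60673609, 0.08566306, 0.12795468]), np.float64(0.005571906191099679)) [0.652 0.111 0.   ]
face (array([0.56036198, 0.07100787, 0.05299226]), np.float64(0.0035632025268990094)) [ 0.574  0.083 -0.   ]
block (array([ 0.53557543, -0.00171553,  0.05099767]), np.float64(0.0036955749141560613)) [0.55  0.004 0.   ]
tm (array([ 0.43232543, -0.38900176,  0.00332066]), np.float64(0.00050683959029226)) [ 0.433 -0.39   0.   ]
jig (array([0.56710778, 0.04736288, 0.02683689]), np.float64(0.006862078104526916)) [0.576 0.049 0.   ]
45.92869842336238 {'fov_y': 62.94861631927856, 'cx': 254.47206375896025, 'cy': 189.83078741510622, 'tool_from_camera': array([[ 6.44499139e-04, -9.59361820e-01, -2.82178106e-01,
         7.76907893e-02],
       [ 9.99999792e-01,  6.07324087e-04,  2.19207165e-04,
        -8.65642132e-04],
       [-3.89254238e-05, -2.82178189e-01,  9.59362011e-01,
        -2.00762060e-01],
       [ 0.00000000e+00,  0.00000000e+00,  0.00000000e+00,
         1.00000000e+00]])}
```

View pics/scene0z.png

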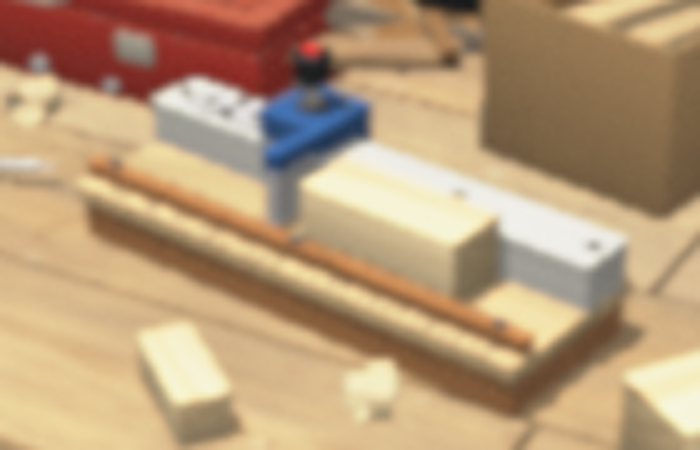

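View pics/top0z.png

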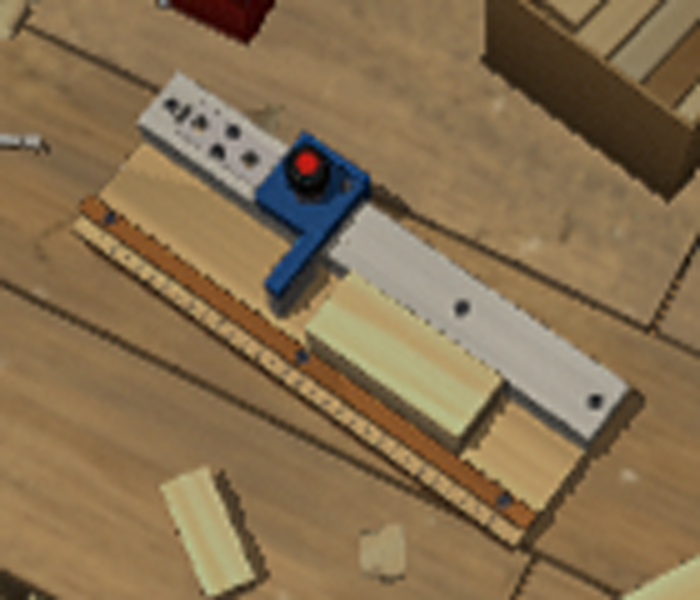

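```bash
cat >> h.py <<'E'
def jw(p,J):
    c,s=np.cos(J[2]),np.sin(J[2]); p=np.asarray(p,float)
    return np.array([J[0]+c*p[0]-s*p[1],J[1]+s*p[0]+c*p[1],0.026+p[2]])
E
python3 - <<'E'
from h import *
from scipy.optimize import least_squares
T=lambda x,y:(180+x/5-.4,120+y/5-.4); S=lambda x,y:(180+x/5-.4,160+y/5-.4)
ob=[('top',(50,165,42),T(178,72)),('top',(10,165,42),T(138,125)),('top',(50,-165,42),T(632,388)),('top',(10,-165,42),T(588,442)),
('top',(-60,165,12),T(75,225)),('top',(-60,-165,12),T(515,547)),('top',(30,50,42+23.5+38),T(308,162)),
('scene',(10,-165,42),S(588,272)),('scene',(50,-165,42),S(627,240)),('scene',(-60,-165,12),S(515,380)),('scene',(-60,165,12),S(80,185)),('scene',(10,165,42),S(155,98)),('scene',(30,50,103.5),S(312,48))]
f=lambda J:np.concatenate([proj(c,jw(np.array(p)/1e3,J))-q for c,p,q in ob])
r=least_squares(f,[.57,.05,1.0],loss='soft_l1',f_scale=1)
print(r.x, np.degrees(r.x[2])); print(r.fun.reshape(-1,2).round(1))
J=r.x; np.save('J.npy',J)
print('knob',jw((.03,.05,.0925),J),'face',jw((-.0143,.025,.04),J), 'dir y',-np.sin(J[2]),np.cos(J[2]))
for c in('top','scene'):
  im=cv2.imread(f'pics/{c}0.png')
  for y in (0.02,-.055,-.03,-.02):pass
# block ends top (z=12+45): top image corners
for q in [T(345,272),T(305,328),T(505,382),T(462,437)]:
  w=atz('top',q,.083); d=w[:2]-J[:2]; c,s=np.cos(J[2]),np.sin(J[2]); print('block corner jig', c*d[0]+s*d[1], -s*d[0]+c*d[1])
for q in [T(250,158),T(232,132),T(217,151),T(200,122),T(171,105),T(182,113)]:
  w=atz('top',q,.0705); d=w[:2]-J[:2]; c,s=np.cos(J[2]),np.sin(J[2]); print('hole jig', c*d[0]+s*d[1], -s*d[0]+c*d[1])
E
```

```text
[ 0.56534001  0.04453642 -0.16352189] -9.369114276275138
[[ 0.5 -0. ]
 [ 0.2 -0.8]
 [-0.5 -0. ]
 [ 0.2 -0.1]
 [-0.7  0.3]
 [-0.1  0.4]
 [-0.1  0.6]
 [ 0.4 -0.6]
 [ 0.5  0.2]
 [-0.2 -2. ]
 [-0.5 -0.5]
 [-0.1  0.4]
 [ 0.2  0.5]]
knob [0.60307952 0.0889856  0.1185    ] face [0.55530062 0.07153088 0.066     ] dir y 0.16279411934458565 0.9866600603585922
block corner jig 0.004021611769564724 0.005186495682968961
block corner jig -0.03674468743080137 0.0029450089769324454
block corner jig 0.005938335702420189 -0.10772155781319319
block corner jig -0.03477091454923657 -0.10737703144402638
hole jig 0.03041771826497297 0.09645928168398318
hole jig 0.03710239970816971 0.11527556016141349
hole jig 0.022192363897030085 0.1148810244640843
hole jig 0.030724895849336388 0.13450818086627903
hole jig 0.028940425758655734 0.15518934699107767
hole jig 0.02883401550772728 0.14670841365199042
```

```bash
cat >> h.py <<'E'
from scipy.spatial.transform import Rotation as Ro
def rel(p,yaw):
    o=ctrl.observe(); R=Ro.from_euler('xyz',o['orientation']).as_matrix()
    d=R.T@(np.asarray(p)-o['tcp_pos'])*1e3
    dy=(yaw-o['orientation'][2]+np.pi)%(2*np.pi)-np.pi
    return d.round(1), round(-np.degrees(dy),2), 't',round(o['time'],2)
def jpos():
    J=np.load('J.npy'); o=ctrl.observe(); d=o['tcp_pos'][:2]-J[:2]; c,s=np.cos(J[2]),np.sin(J[2])
    return np.round([1e3*(c*d[0]+s*d[1]),1e3*(-s*d[0]+c*d[1]),1e3*o['tcp_pos'][2]],1), np.degrees(o['orientation']).round(2), o['contact_force'].round(2), round(o['width']*1e3,2), round(o['time'],2)
E
python3 - <<'E'
from h import *
print(rel([.603,.089,.21],1.407))
E
```

```text
(array([-556.7, -351.8,  -26.1]), np.float64(83.75), 't', 0.95)
```

>>> send_rows --moves "100 -35 -22 -26 7;100 -70 -44 -26 14;100 -104 -66 -26 21;100 -139 -88 -26 28;100 -174 -110 -26 35;100 -209 -132 -26 42;100 -244 -154 -26 49;100 -278 -176 -26 56"

```text
time: 1.62
tcp_pos: [0.3816, 0.3335, 0.2101]
orientation: [3.141, -0.0, 1.886]
contact_force: [0.5, 1.1, 0.7]
width: 0.0879
```

```bash
python3 - <<'E'
from h import *
print(rel([.603,.089,.21],1.407),jpos())
E
```

```text
(array([-3.011e+02,  1.348e+02,  2.000e-01]), np.float64(27.42), 't', 1.62) (array([-228.4,  255.2,  210.1]), array([ 1.7996e+02, -1.0000e-02,  1.0804e+02]), array([0.48, 1.07, 0.66]), 87.9, 1.62)
```

>>> send_rows --moves "100 -38 17 0 4;100 -76 34 0 8;100 -114 51 0 12;100 -152 68 0 16;100 -190 85 0 20;100 -228 102 0 24;100 -266 119 0 27.4;100 -301 135 0 27.4"

```text
time: 2.28
tcp_pos: [0.6044, 0.087, 0.2103]
orientation: [3.141, -0.001, 1.404]
contact_force: [1.1, 0.5, -0.1]
width: 0.0877
```

```bash
cat >> h.py <<'E'
def wray(px,o):
    p=ctrl.camera_params('wrist'); f=192/np.tan(np.radians(p['fov_y'])/2)
    T=np.array(p['tool_from_camera']); R=Ro.from_euler('xyz',o['orientation']).as_matrix()
    d=R@T[:3,:3]@np.array([(px[0]-p['cx'])/f,(px[1]-p['cy'])/f,1.]); return o['tcp_pos']+R@T[:3,3], d
def watz(px,z,o):
    a,d=wray(px,o); return a+d*(z-a[2])/d[2]
def wproj(X,o):
    p=ctrl.camera_params('wrist'); f=192/np.tan(np.radians(p['fov_y'])/2)
    T=np.array(p['tool_from_camera']); R=Ro.from_euler('xyz',o['orientation']).as_matrix()
    c=T[:3,:3].T@(R.T@(np.asarray(X)-o['tcp_pos'])-T[:3,3]); return np.array([p['cx']+f*c[0]/c[2],p['cy']+f*c[1]/c[2]])
def tojig(w):
    J=np.load('J.npy'); d=np.asarray(w)[:2]-J[:2]; c,s=np.cos(J[2]),np.sin(J[2])
    return 1e3*np.array([c*d[0]+s*d[1],-s*d[0]+c*d[1]])
E
python3 - <<'E'
from h import *
o=ctrl.observe(); im=save('wrist','w1'); print(rel([.603,.089,.21],1.407),jpos())
J=np.load('J.npy')
big=cv2.resize(cv2.imread('pics/w1.png'),None,fx=1.5,fy=1.5)
for p in [(.03,.05,.1035),(.03,.05,.0925),(.03,.0965,.0445),(.03,.1345,.0445),(.01,.165,.042),(.05,.165,.042)]:
    q=wproj(jw(p,J),o); print(p,q.round(1)); cv2.circle(big,tuple(int(v) for v in q*1.5),3,(0,255,0),1)
cv2.imwrite('pics/w1b.png',big)
E
```

```text
(array([ 6.4, -8.5,  0.2]), np.float64(-0.21), 't', 2.33) (array([ 38.4,  43.6, 210.3]), array([1.7962e+02, 1.6000e-01, 8.0400e+01]), array([ 6.77, -2.43,  1.19]), 87.39, 2.33)
(0.03, 0.05, 0.1035) [253.  181.7]
(0.03, 0.05, 0.0925) [253.  178.8]
(0.03, 0.0965, 0.0445) [253.  125.4]
(0.03, 0.1345, 0.0445) [252.8  88. ]
(0.01, 0.165, 0.042) [233.   56.5]
(0.05, 0.165, 0.042) [272.4  56.4]
```

View pics/w1b.png

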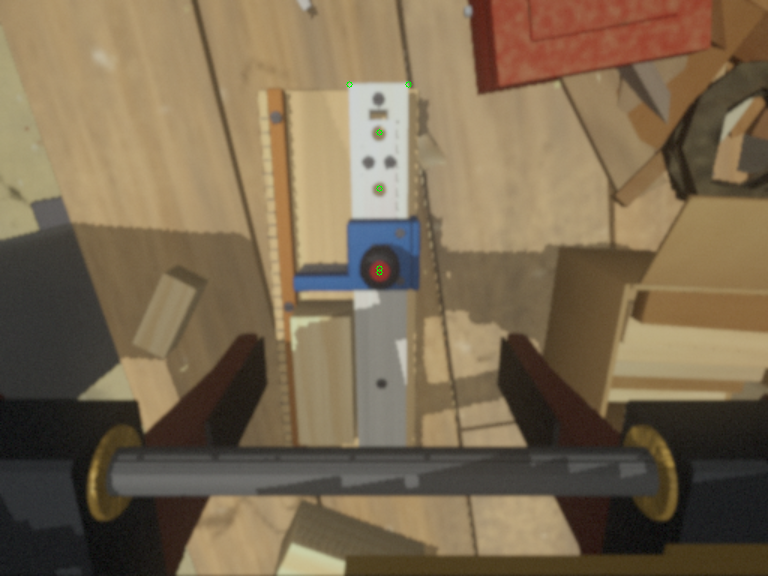

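>>> send_rows --moves "100 6 -8 0 0;100 6 -8 0 0;100 6 -8 0 0;100 6 -8 0 0"

```text
time: 2.67
tcp_pos: [0.6022, 0.0898, 0.2103]
orientation: [3.136, 0.003, 1.405]
contact_force: [0.4, -0.1, -0.1]
width: 0.0876
```

```bash
python3 - <<'E'
from h import *
J=np.load('J.npy')
o=ctrl.observe();save('wrist','w2')
print(rel(jw([.03,.05,.102-.026],J),J[2]+np.pi/2),jpos())
for h in(.1035,): print(wproj(jw([.03,.05,h],J),o))
im=cv2.imread('pics/w2.png'); hsv=cv2.cvtColor(im,cv2.COLOR_BGR2HSV)
m=((hsv[...,0]<8)|(hsv[...,0]>172))&(hsv[...,1]>170)&(hsv[...,2]>100); n,l,s,c=cv2.connectedComponentsWithStats(m.astype(np.uint8))
print([(s[i,4],c[i].round(1)) for i in range(1,n) if s[i,4]>8])
E
```

```text
(array([ -0.4,   0.2, 108.3]), np.float64(-0.12), 't', 2.72) (array([ 29.1,  50.7, 210.3]), array([1.7964e+02, 1.5000e-01, 8.0510e+01]), array([ 1.8 , -0.59, -0.71]), 87.99, 2.72)
[255.29040963 183.93846326]
[(np.int32(37), array([467.2,   3.6])), (np.int32(11), array([329.5,   7.9])), (np.int32(94), array([446. ,  13.3])), (np.int32(12), array([330.3,  18.8])), (np.int32(9), array([423.1,  19. ])), (np.int32(10), array([356.4,  25.8])), (np.int32(16), array([432. ,  27.6])), (np.int32(9), array([445.2,  32.6])), (np.int32(16), array([452.2,  32.8])), (np.int32(13), array([254.1, 184.7]))]
```

>>> send_rows --moves "70 -0.5 0 30 0;70 -0.5 0 60 0;70 -0.5 0 80 0;70 -0.5 0 95 0;70 -0.5 0 104 0;70 -0.5 0 108 0;70 -0.5 0 108 0;70 -0.5 0 108 0"

```text
time: 3.38
tcp_pos: [0.6034, 0.0894, 0.1032]
orientation: [3.134, 0.002, 1.406]
contact_force: [-0.3, 0.2, 0.6]
width: 0.0613
```

```bash
python3 - <<'E'
from h import *
J=np.load('J.npy')
o=ctrl.observe();save('wrist','w3')
print(rel(jw([.03,.05,.102-.026],J),J[2]+np.pi/2),jpos())
print(wproj(jw([.03,.05,.1035],J),o))
E
```

```text
(array([-0.4, -0.7,  1.5]), np.float64(-0.1), 't', 3.43) (array([ 30.6,  50.4, 103.5]), array([1.7953e+02, 1.2000e-01, 8.0530e+01]), array([ 0.39, -0.05,  0.92]), 61.46, 3.43)
[254.87546622 230.93440002]
```

View pics/w3.png

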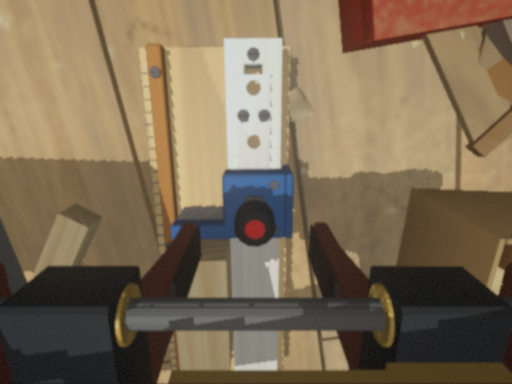

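>>> send_rows --moves "20 0 0 1 0;20 0 0 1 0;20 0 0 1 0;20 0 0 1 0;20 0 0 1 0;20 0 0 1 0"

```text
time: 3.93
tcp_pos: [0.6038, 0.0892, 0.1026]
orientation: [3.133, 0.002, 1.405]
contact_force: [0.7, 0.0, 0.9]
width: 0.0246
```

```bash
python3 - <<'E'
from h import *
print(jpos())
E
```

```text
(array([ 30.7,  50.3, 102.6]), array([1.7952e+02, 1.2000e-01, 8.0530e+01]), array([0.68, 0.04, 0.9 ]), 24.63, 3.93)
```

>>> send_rows --moves "10 0 0 0 0;10 0 0 -4 0;10 0 0 -8 0;10 0 0 -12 0;10 0 0 -12 0;10 0 0 -12 0"

```text
time: 4.43
tcp_pos: [0.6041, 0.0893, 0.1152]
orientation: [3.132, 0.002, 1.405]
contact_force: [0.3, 0.3, -0.2]
width: 0.0086
```

```bash
python3 - <<'E'
from h import *
print(jpos()); o=ctrl.observe();save('wrist','w4'); J=np.load('J.npy')
im=cv2.imread('pics/w4.png'); cv2.imwrite('pics/w4z.png',cv2.resize(im[150:300,150:360],None,fx=3.5,fy=3.5))
for h in (.1035,.1155): print(wproj(jw([.03,.05,h],J),o))
E
```

```text
(array([ 31. ,  50.4, 115.2]), array([1.7946e+02, 1.1000e-01, 8.0530e+01]), array([ 0.34,  0.35, -0.24]), 8.6, 4.43)
[253.54606982 223.2276865 ]
[253.6763586  230.91006595]
```

View pics/w4z.png

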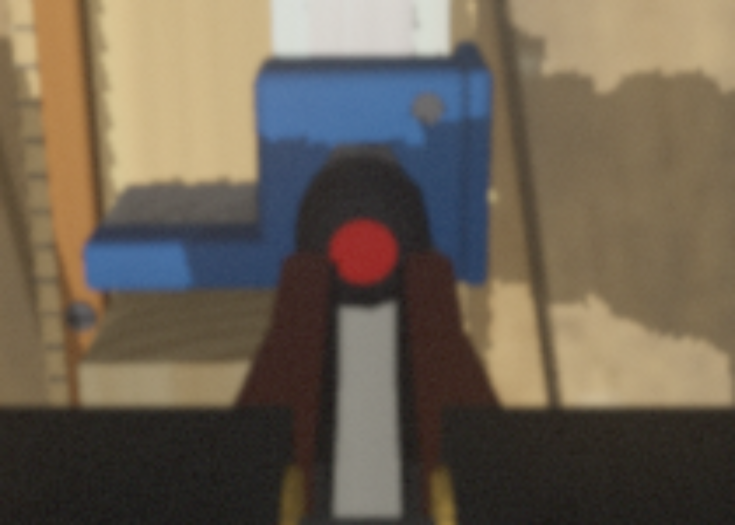

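```bash
python3 - <<'E'
from h import *
o=ctrl.observe(); R=Ro.from_euler('xyz',o['orientation']).as_matrix()
for z in (0,-19,-50): print(z,[wproj(o['tcp_pos']+R@np.array([x,y,z])/1e3,o).round() for x,y in((0,0),(10,4.3),(-10,4.3),(10,-4.3),(-10,-4.3))])
save('scene','s4');save('top','t4')
for c,x0,y0,x1,y1 in (('scene',180,130,320,230),('top',180,100,320,210)):
    im=cv2.imread(f'pics/{c[0]}4.png')[y0:y1,x0:x1]
    cv2.imwrite(f'pics/{c}4z.png',cv2.resize(im,None,fx=5,fy=5,interpolation=cv2.INTER_CUBIC))
print(jpos())
E
```

```text
0 [array([255., 215.]), array([261., 201.]), array([261., 228.]), array([249., 201.]), array([249., 228.])]
-19 [array([255., 225.]), array([262., 210.]), array([262., 240.]), array([248., 210.]), array([248., 240.])]
-50 [array([255., 248.]), array([263., 231.]), array([263., 265.]), array([247., 231.]), array([247., 265.])]
(array([ 30.4,  50.4, 114.5]), array([1.7953e+02, 1.2000e-01, 8.0530e+01]), array([-0.17,  0.55,  0.65]), 8.78, 4.58)
```

View pics/scene4z.png

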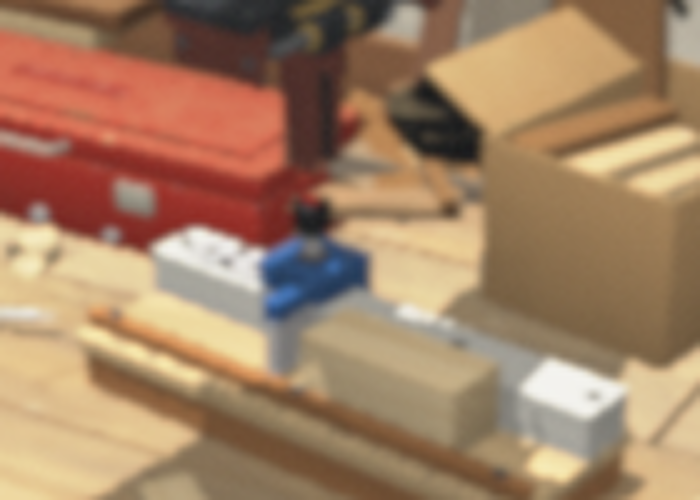

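View pics/top4z.png

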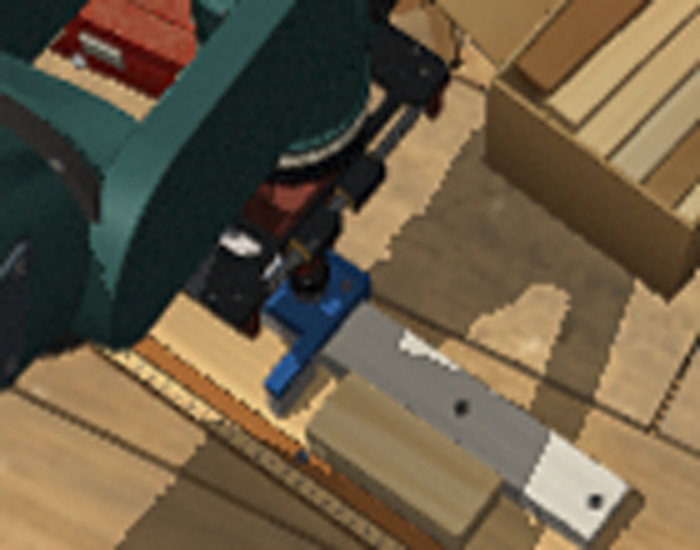

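```bash
python3 - <<'E'
from h import *
o=ctrl.observe(); J=np.load('J.npy')
x=proj('scene',o['tcp_pos']);print('tcp scene',x,'zoom',(x-[180,130])*5, 'top',(proj('top',o['tcp_pos'])-[180,100])*5)
for h in(.0655,.0815,.1035):
  print(h,(proj('scene',jw([.03,.05,h],J))-[180,130])*5,(proj('top',jw([.03,.05,h],J))-[180,100])*5)
im=cv2.imread('pics/s4.png'); cv2.imwrite('pics/s4zz.png',cv2.resize(im[130:200,200:290],None,fx=8,fy=8,interpolation=cv2.INTER_CUBIC))
E
```

```text
tcp scene [242.29148435 174.1006422 ] zoom [311.45742177 220.50321101] top [306.72817188 271.907506  ]
0.0655 [311.79475337 255.28617776] [308.33207524 287.53657196]
0.0815 [311.556101   231.47304484] [307.2502037  277.37509524]
0.1035 [311.22342686 198.27826183] [305.72039378 263.00635788]
```

View pics/s4zz.png

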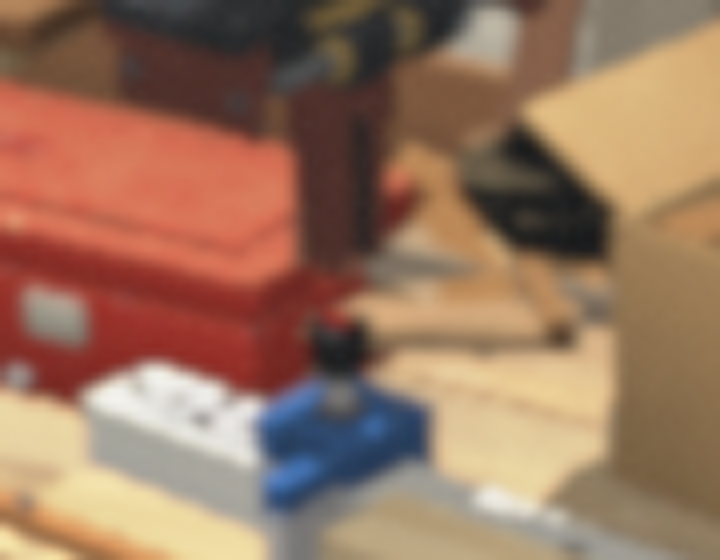

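>>> send_rows --moves "60 0 0 0 0;60 0 0 0 0;60 0 0 0 0;60 0 0 8 0;60 0 0 16 0;60 0 0 24 0;60 0 0 30 0;60 0 0 30 0"

```text
time: 5.25
tcp_pos: [0.6022, 0.0891, 0.0824]
orientation: [3.137, 0.003, 1.405]
contact_force: [-1.0, -0.2, 0.5]
width: 0.0524
```

```bash
python3 - <<'E'
from h import *
J=np.load('J.npy'); print(jpos()); o=ctrl.observe()
save('scene','s5')
a=cv2.imread('pics/s5.png')[130:200,200:290]; a=cv2.resize(a,None,fx=8,fy=8,interpolation=cv2.INTER_CUBIC)
x=(proj('scene',o['tcp_pos'])-[200,130])*8; print(x)
cv2.imwrite('pics/s5z.png',a)
E
```

```text
(array([29.1, 49.9, 82.4]), array([1.7973e+02, 1.7000e-01, 8.0530e+01]), array([-1.02, -0.17,  0.48]), 52.36, 5.25)
[337.7258055  430.85543304]
```

View pics/s5z.png

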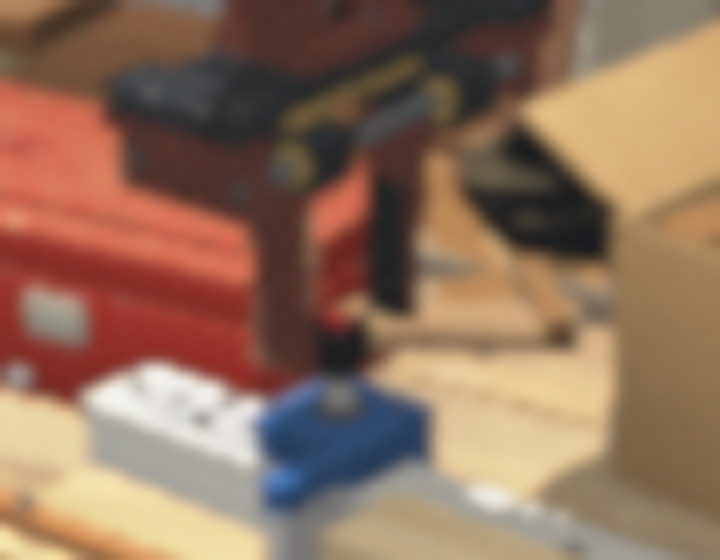

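>>> send_rows --moves "60 0 0.8 5 0;60 0 0.8 10 0;60 0 0.8 15 0;60 0 0.8 17 0;60 0 0.8 17 0;60 0 0.8 17 0"

```text
time: 5.8
tcp_pos: [0.6036, 0.0889, 0.0661]
orientation: [3.136, 0.003, 1.405]
contact_force: [-0.0, 0.8, -0.4]
width: 0.0525
```

```bash
python3 - <<'E'
from h import *
J=np.load('J.npy'); print(jpos()); o=ctrl.observe()
save('scene','s6');save('wrist','w6')
a=cv2.imread('pics/s6.png')[130:200,200:290]; a=cv2.resize(a,None,fx=6,fy=6,interpolation=cv2.INTER_CUBIC)
b=cv2.resize(cv2.imread('pics/w6.png')[100:310,150:360],(420,420)); print(wproj(jw([.03,.05,.1035],J),o))
cv2.imwrite('pics/s6z.png',np.hstack([a,b[:0].reshape(0,0,3)] if 0 else [cv2.resize(a,(0,0),fx=420/a.shape[0]*.6,fy=420/a.shape[0]*.6)]))
cv2.imwrite('pics/w6z.png',b)
E
```

```text
(array([30.5, 50. , 66.1]), array([1.7969e+02, 1.6000e-01, 8.0530e+01]), array([-0.03,  0.79, -0.44]), 52.47, 5.8)
[254.71844131 261.25005535]
```

View pics/s6z.png

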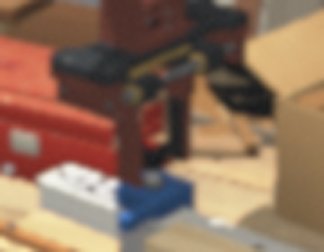

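View pics/w6z.png

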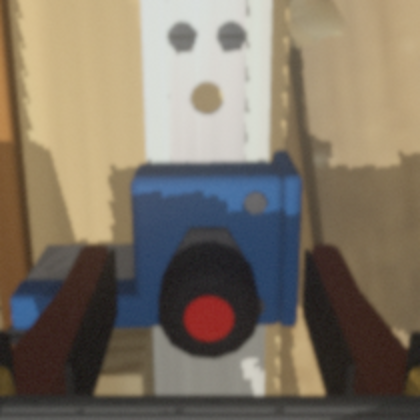

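>>> send_rows --moves "20 0 0 0 0;20 0 0 0 0;20 0 0 0 0;20 0 0 0 0;20 0 0 0 0;20 0 0 0 0;20 0 0 0 0"

```text
time: 6.48
tcp_pos: [0.6036, 0.089, 0.0665]
orientation: [3.136, 0.003, 1.406]
contact_force: [-1.8, 0.0, 2.8]
width: 0.025
```

>>> send_rows --moves "20 0 0 -2 0;20 0 0 -4 0;20 0 0 -6 0;20 0 0 -8 0;20 0 0 -10 0;20 0 0 -11.5 0;20 0 0 -11.5 0;20 0 0 -11.5 0"

```text
time: 7.15
tcp_pos: [0.6034, 0.089, 0.0778]
orientation: [3.136, 0.003, 1.405]
contact_force: [3.5, -0.1, -10.8]
width: 0.0249
```

```bash
python3 - <<'E'
from h import *
J=np.load('J.npy'); print(jpos()); o=ctrl.observe()
save('scene','s7');save('wrist','w7')
a=cv2.imread('pics/s7.png')[130:200,200:290]; a=cv2.resize(a,None,fx=6,fy=6,interpolation=cv2.INTER_CUBIC)
cv2.imwrite('pics/s7z.png',a)
cv2.imwrite('pics/w7z.png',cv2.resize(cv2.imread('pics/w7.png')[100:310,150:360],(420,420)))
E
```

```text
(array([30.4, 50. , 77.8]), array([1.7968e+02, 1.5000e-01, 8.0530e+01]), array([  3.54,  -0.13, -10.85]), 24.92, 7.15)
```

View pics/s7z.png

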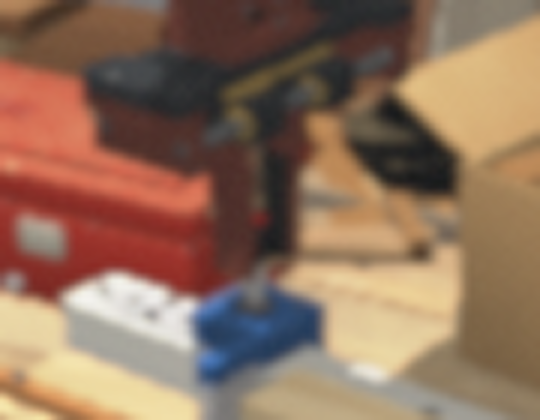

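View pics/w7z.png

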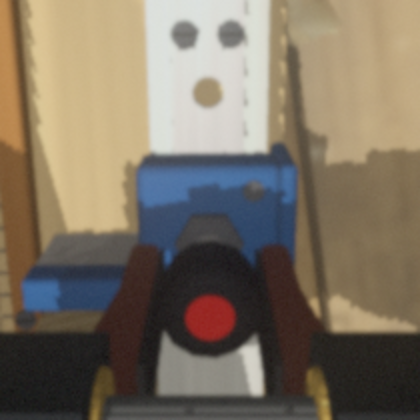

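```bash
python3 - <<'E'
from h import *
o=ctrl.observe()
for p,z in (((254,146.5),.0705),((254.5,259),.1295+.0113)): print(tojig(watz(p,z,o)))
J=np.load('J.npy')
print(rel(jw([.0304,.05+.041,.0778-.026],J),o['orientation'][2]))
E
```

```text
[29.81290381 95.50011791]
[29.7066001  51.02684787]
(array([40.9,  0. , -0.1]), np.float64(-0.0), 't', 7.25)
```

>>> send_rows --moves "20 4 0 0 0;20 9 0 0 0;20 14 0 0 0;20 19 0 0 0;20 24 0 0 0;20 29 0 0 0;20 34 0 0 0;20 38 0 0 0"

```text
time: 7.92
tcp_pos: [0.6095, 0.1272, 0.0776]
orientation: [3.136, 0.003, 1.406]
contact_force: [1.7, -1.6, -9.9]
width: 0.0254
```

>>> send_rows --moves "20 2 0 0 0;20 2 0 0 0;20 2 0 0 0"

```text
time: 8.17
tcp_pos: [0.6099, 0.13, 0.0776]
orientation: [3.136, 0.002, 1.406]
contact_force: [1.7, 0.8, -10.5]
width: 0.0251
```

```bash
python3 - <<'E'
from h import *
J=np.load('J.npy'); print(jpos()); o=ctrl.observe()
save('wrist','w8')
cv2.imwrite('pics/w8z.png',cv2.resize(cv2.imread('pics/w8.png')[100:310,150:360],(420,420)))
E
```

```text
(array([30.1, 91.6, 77.6]), array([1.7971e+02, 9.0000e-02, 8.0560e+01]), array([  1.74,   0.78, -10.51]), 25.08, 8.17)
```

View pics/w8z.png

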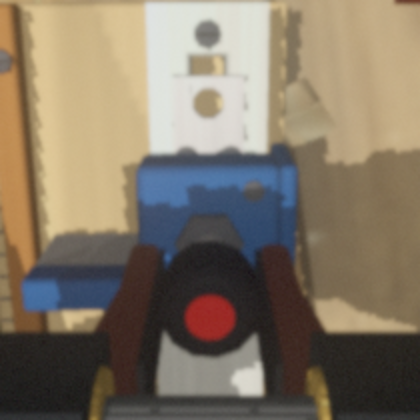

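```bash
python3 - <<'E'
from h import *
o=ctrl.observe()
print(tojig(watz((254,151),.0705,o)))
E
```

```text
[ 29.59064214 133.86896486]
```

>>> send_rows --moves "20 2 0 0 0;20 3.5 0 0 0;20 3.5 0 0 0;20 3.5 0 0 0;20 3.5 0 1 0;20 3.5 0 2 0;20 3.5 0 2.5 0;20 3.5 0 2.5 0"

```text
time: 8.88
tcp_pos: [0.6105, 0.1332, 0.0751]
orientation: [3.137, 0.002, 1.406]
contact_force: [1.1, -1.0, -10.5]
width: 0.0247
```

```bash
python3 - <<'E'
from h import *
print(jpos())
E
```

```text
(array([30.1, 94.8, 75.1]), array([1.7971e+02, 1.0000e-01, 8.0540e+01]), array([  1.11,  -1.02, -10.52]), 24.67, 8.88)
```

>>> send_rows --moves "20 0 0 0.5 0;40 0 0 0.5 0;50 0 0 0.5 0;60 0 0 0.5 0;60 0 0 0.5 0;60 0 0 0.5 0"

```text
time: 9.38
tcp_pos: [0.611, 0.1333, 0.0753]
orientation: [3.135, 0.001, 1.406]
contact_force: [-0.2, -0.6, 0.3]
width: 0.0522
```

```bash
python3 - <<'E'
from h import *
J=np.load('J.npy'); print(jpos()); o=ctrl.observe()
save('scene','s9');save('wrist','w9')
a=cv2.imread('pics/s9.png')[130:200,200:290]; a=cv2.resize(a,None,fx=6,fy=6,interpolation=cv2.INTER_CUBIC)
cv2.imwrite('pics/s9z.png',a)
cv2.imwrite('pics/w9z.png',cv2.resize(cv2.imread('pics/w9.png')[100:310,150:360],(420,420)))
for s in (.0435,.045,.0465):
  print(s,[wproj(jw([.03,.05+s,h],J),o).round(1) for h in(.1035,.1115)])
E
```

```text
(array([30.6, 95.1, 75.3]), array([1.7965e+02, 7.0000e-02, 8.0540e+01]), array([-0.25, -0.57,  0.32]), 52.18, 9.38)
0.0435 [array([254.5, 254.8]), array([254.6, 262.6])]
0.045 [array([254.5, 252.2]), array([254.6, 259.9])]
0.0465 [array([254.5, 249.6]), array([254.6, 257.2])]
```

View pics/s9z.png

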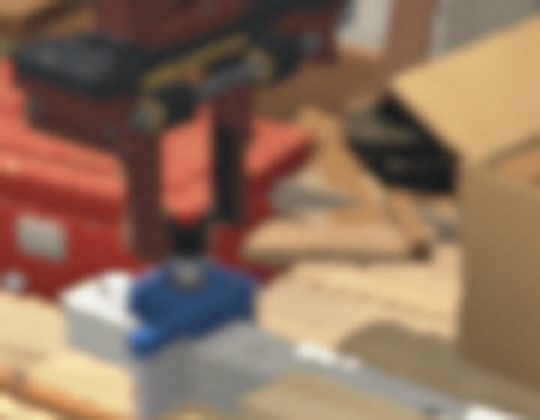

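View pics/w9z.png

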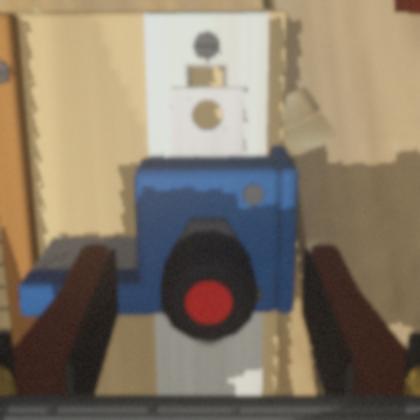

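```bash
python3 - <<'E'
from h import *
J=np.load('J.npy'); o=ctrl.observe()
e=wproj(jw([.03,.05+.045+.025,.0655],J),o)
for l in (0,.002,.004,.008): print(l, wproj(jw([.03,.095,.1035+l],J),o)[1]-e[1], e)
s=wproj(jw([.03,.095,.0655],J),o)
E
```

```text
0 66.5718313332359 [254.55153996 185.77834289]
0.002 68.43292405449048 [254.55153996 185.77834289]
0.004 70.33917162631715 [254.55153996 185.77834289]
0.008 74.29386820590437 [254.55153996 185.77834289]
```

>>> send_rows --moves "60 0 0 -15 0;60 0 0 -35 0;60 0 0 -60 0;40 0 0 -75 0;20 0 0 -75 0;0 -20 -5 -75 0;0 -50 -15 -75 0;0 -80 -25 -75 0"

```text
time: 10.15
tcp_pos: [0.5717, 0.0585, 0.1489]
orientation: [3.137, 0.002, 1.408]
contact_force: [0.9, -1.6, -0.4]
width: 0.0228
```

```bash
python3 - <<'E'
from h import *
J=np.load('J.npy'); print(jpos()); 
print(rel(jw([-.0143,-.150,.145-.026],J),J[2]+np.pi/2))
E
```

```text
(array([  4. ,  14.8, 148.9]), array([1.7972e+02, 1.0000e-01, 8.0650e+01]), array([ 0.86, -1.57, -0.4 ]), 22.85, 10.15)
(array([-164.8,  -18.4,    4.1]), np.float64(0.02), 't', 10.15)
```

>>> send_rows --moves "0 -25 -4 0 0;0 -55 -8 0 0;0 -85 -12 0 0;0 -115 -16 0 0;0 -145 -18 0 0;0 -165 -18 0 0;0 -165 -18 0 0;0 -165 -18 0 0"

```text
time: 10.82
tcp_pos: [0.5265, -0.1019, 0.1482]
orientation: [3.138, 0.001, 1.405]
contact_force: [0.3, -0.3, -0.2]
width: 0.0006
```

```bash
python3 - <<'E'
from h import *
J=np.load('J.npy'); print(jpos());o=ctrl.observe()
save('wrist','w10');save('top','t10');save('scene','s10')
b=cv2.resize(cv2.imread('pics/w10.png'),None,fx=1.5,fy=1.5)
for p in [(.0082,.003,.057),(-.0368,.003,.057),(.0082,-.107,.057),(-.0368,-.107,.057),(-.0143,.07,.0485),(.03,.095,.1035)]:
  q=wproj(jw(p,J),o)*1.5; print(p,q.round()); cv2.circle(b,tuple(int(v) for v in q),3,(0,255,0),1)
cv2.imwrite('pics/w10b.png',b)
a=cv2.imread('pics/t10.png')[110:250,180:330]; cv2.imwrite('pics/t10z.png',cv2.resize(a,None,fx=4,fy=4,interpolation=cv2.INTER_CUBIC))
a=cv2.imread('pics/s10.png')[140:250,180:330]; cv2.imwrite('pics/s10z.png',cv2.resize(a,None,fx=5,fy=5,interpolation=cv2.INTER_CUBIC))
E
```

```text
(array([ -14.5, -150.8,  148.2]), array([1.7979e+02, 6.0000e-02, 8.0500e+01]), array([ 0.33, -0.25, -0.19]), 0.55, 10.82)
(0.0082, 0.003, 0.057) [427. -16.]
(-0.0368, 0.003, 0.057) [336. -16.]
(0.0082, -0.107, 0.057) [422. 207.]
(-0.0368, -0.107, 0.057) [342. 207.]
(-0.0143, 0.07, 0.0485) [ 381. -172.]
(0.03, 0.095, 0.1035) [ 510. -364.]
```

View pics/w10b.png

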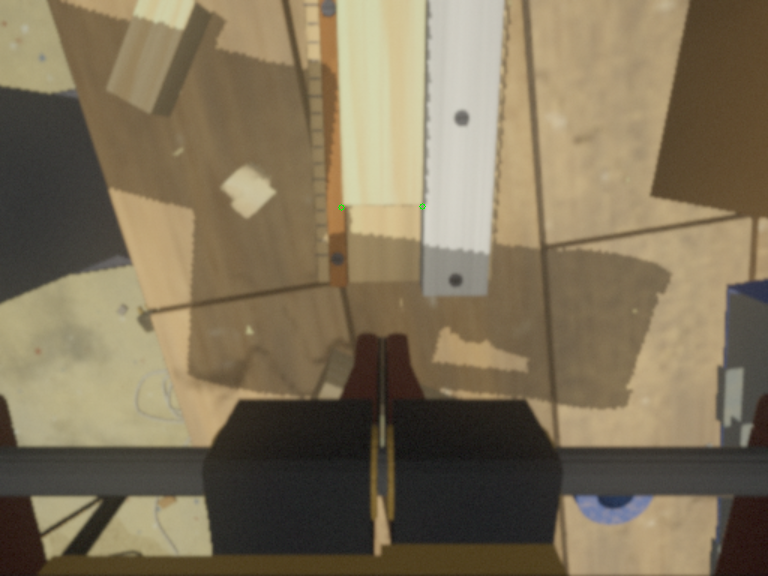

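View pics/t10z.png

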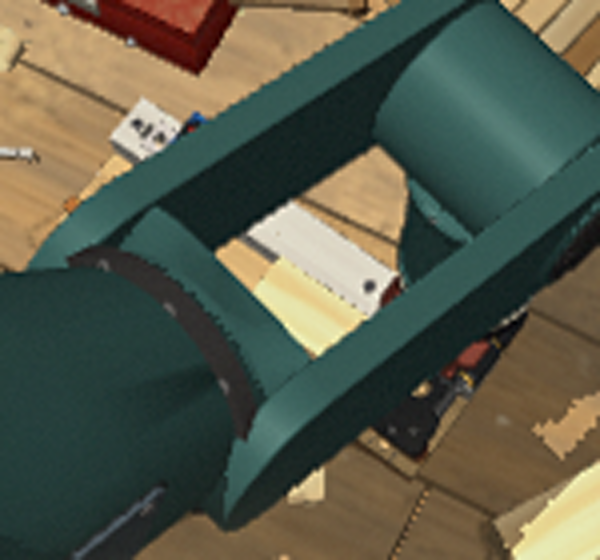

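View pics/s10z.png

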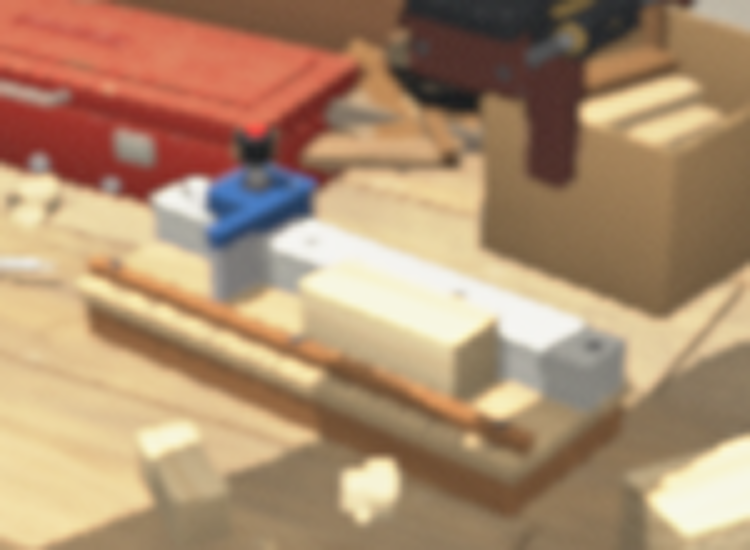

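```bash
python3 - <<'E'
from h import *
J=np.load('J.npy')
for s in (.043,.045,.047):
  for l in (0,.008): print(s,l,proj('scene',jw([.03,.05+s,.1035+l],J)).round(1), )
print('start',proj('scene',jw([.03,.05,.1035],J)).round(1),'meas start 242.0,169.2')
im=cv2.imread('pics/s10.png'); hsv=cv2.cvtColor(im,cv2.COLOR_BGR2HSV)
for n in('scene0','s10'):
  hsv=cv2.cvtColor(cv2.imread(f'pics/{n}.png'),cv2.COLOR_BGR2HSV)[155:180,222:252]
  w=(((hsv[...,0]<8)|(hsv[...,0]>172))&(hsv[...,1]>150)&(hsv[...,2]>120)); ys,xs=np.nonzero(w); print(n,list(zip(xs+222,ys+155)))
E
```

```text
0.043 0 [231.4 165.8]
0.043 0.008 [231.4 163.4]
0.045 0 [230.9 165.7]
0.045 0.008 [230.9 163.3]
0.047 0 [230.4 165.5]
0.047 0.008 [230.4 163.1]
start [242.2 169.7] meas start 242.0,169.2
scene0 [(np.int64(222), np.int64(155)), (np.int64(223), np.int64(155)), (np.int64(224), np.int64(155)), (np.int64(225), np.int64(155)), (np.int64(236), np.int64(155)), (np.int64(237), np.int64(155)), (np.int64(238), np.int64(155)), (np.int64(239), np.int64(155)), (np.int64(240), np.int64(155)), (np.int64(241), np.int64(155)), (np.int64(242), np.int64(155)), (np.int64(243), np.int64(155)), (np.int64(244), np.int64(155)), (np.int64(245), np.int64(155)), (np.int64(246), np.int64(155)), (np.int64(247), np.int64(155)), (np.int64(248), np.int64(155)), (np.int64(222), np.int64(156)), (np.int64(223), np.int64(156)), (np.int64(224), np.int64(156)), (np.int64(225), np.int64(156)), (np.int64(228), np.int64(156)), (np.int64(229), np.int64(156)), (np.int64(234), np.int64(156)), (np.int64(235), np.int64(156)), (np.int64(236), np.int64(156)), (np.int64(237), np.int64(156)), (np.int64(238), np.int64(156)), (np.int64
[... 16671 characters left out ...]
.int64(223), np.int64(170)), (np.int64(224), np.int64(170)), (np.int64(225), np.int64(170)), (np.int64(237), np.int64(170)), (np.int64(239), np.int64(170)), (np.int64(222), np.int64(171)), (np.int64(223), np.int64(171)), (np.int64(224), np.int64(171)), (np.int64(225), np.int64(171)), (np.int64(237), np.int64(171)), (np.int64(239), np.int64(171)), (np.int64(222), np.int64(172)), (np.int64(223), np.int64(172)), (np.int64(224), np.int64(172)), (np.int64(225), np.int64(172)), (np.int64(226), np.int64(172)), (np.int64(222), np.int64(173)), (np.int64(223), np.int64(173)), (np.int64(224), np.int64(173)), (np.int64(225), np.int64(173)), (np.int64(222), np.int64(174)), (np.int64(223), np.int64(174))]
```

>>> send_rows --moves "0 0 0 30 0;0 0 0 60 0;0 0 0 85 0;0 0 0 105 0;0 0 0 118 0;0 0 0 124 0;0 0 0 124 0;0 0 0 124 0"

```text
time: 11.63
tcp_pos: [0.5278, -0.0999, 0.0247]
orientation: [3.138, 0.001, 1.409]
contact_force: [-0.5, 0.6, -0.5]
width: 0.0006
```

```bash
python3 - <<'E'
from h import *
J=np.load('J.npy'); print(jpos());o=ctrl.observe()
save('wrist','w11');save('scene','s11')
print((proj('scene',o['tcp_pos']+[0,0,.038])-[180,140])*5)
a=cv2.imread('pics/s11.png')[140:250,180:330]; cv2.imwrite('pics/s11z.png',cv2.resize(a,None,fx=5,fy=5,interpolation=cv2.INTER_CUBIC))
E
```

```text
(array([ -13.5, -148.6,   24.7]), array([1.7977e+02, 6.0000e-02, 8.0750e+01]), array([-0.55,  0.63, -0.45]), 0.61, 11.63)
[538.40276731 382.89651976]
```

View pics/s11z.png

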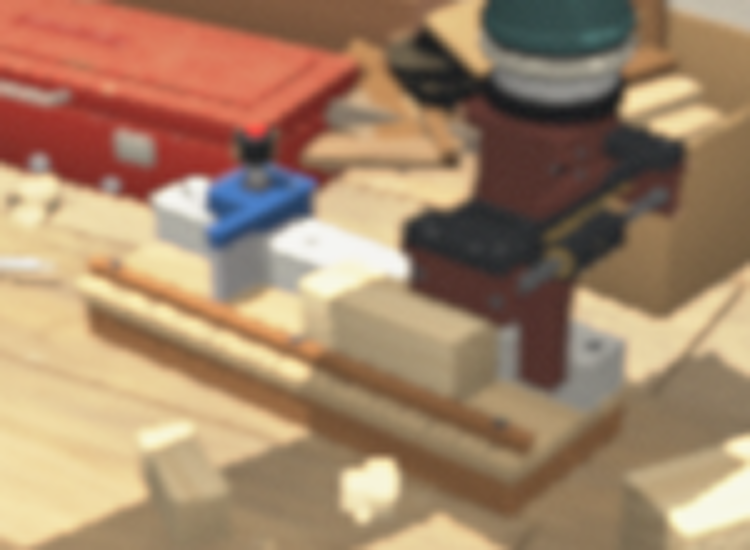

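View pics/w11.png

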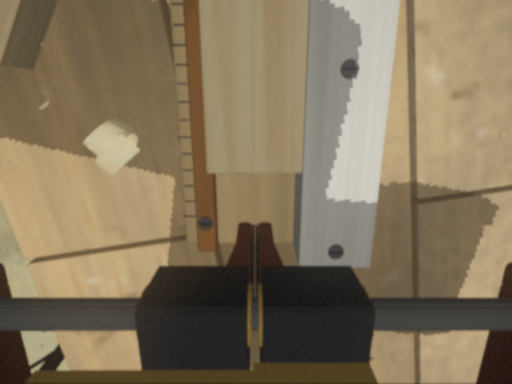

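>>> send_rows --moves "0 10 -0.5 0 0;0 20 -0.5 0 0;0 27 -0.5 0 0;0 32 -0.5 0 0;0 37 -0.5 0 0;0 43 -0.5 0 0;0 49 -0.5 0 0;0 55 -0.5 0 0"

```text
time: 12.4
tcp_pos: [0.5371, -0.0457, 0.0256]
orientation: [3.135, 0.002, 1.409]
contact_force: [0.3, -1.0, 1.3]
width: 0.0003
```

```bash
python3 - <<'E'
from h import *
print(jpos())
E
```

```text
(array([-13.2, -93.6,  25.6]), array([1.7965e+02, 9.0000e-02, 8.0720e+01]), array([ 0.26, -1.02,  1.3 ]), 0.27, 12.4)
```

>>> send_rows --moves "0 5 -0.5 0 0;0 10 -0.5 0 0;0 15 -0.5 0 0;0 20 -0.5 0 0;0 25 -0.5 0 0;0 29 -0.5 0 0;0 31 -0.5 0 0;0 31 -0.5 0 0"

```text
time: 13.07
tcp_pos: [0.5415, -0.0143, 0.0254]
orientation: [3.136, 0.001, 1.409]
contact_force: [0.6, 1.1, -0.3]
width: 0.0001
```

```bash
python3 - <<'E'
from h import *
J=np.load('J.npy'); print(jpos());o=ctrl.observe()
save('wrist','w12');save('scene','s12')
a=cv2.imread('pics/s12.png')[140:250,180:330]; cv2.imwrite('pics/s12z.png',cv2.resize(a,None,fx=5,fy=5,interpolation=cv2.INTER_CUBIC))
E
```

```text
(array([-13.9, -61.9,  25.4]), array([1.7966e+02, 6.0000e-02, 8.0730e+01]), array([ 0.64,  1.06, -0.28]), 0.11, 13.07)
```

View pics/s12z.png

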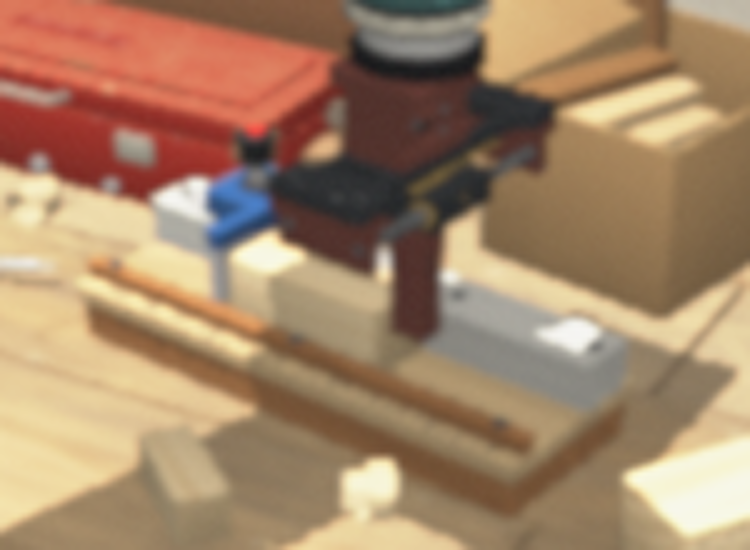

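View pics/w12.png

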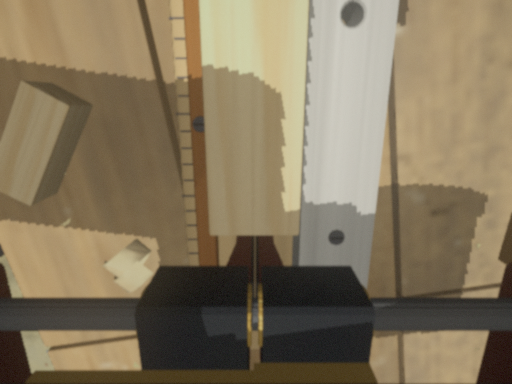

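```bash
python3 - <<'E'
from h import *
o=ctrl.observe()
print(tojig(watz((207,236),.083,o)),tojig(watz((300,235),.083,o)))
E
```

```text
[-38.22447539 -51.55573315] [  7.97805496 -51.03420803]
```

>>> send_rows --moves "0 2 0 0 0;0 4 0 0 0;0 6 0 0 0;0 7 0 0 0;0 7.5 0 0 0;0 8 0 0 0"

```text
time: 13.67
tcp_pos: [0.5426, -0.0066, 0.0253]
orientation: [3.136, 0.001, 1.409]
contact_force: [-0.5, -0.7, -0.8]
width: 0.0003
```

>>> send_rows --moves "0 0.5 0 0 0;0 1 0 0 0;0 1 0 0 0"

```text
time: 13.92
tcp_pos: [0.5428, -0.0055, 0.0252]
orientation: [3.136, 0.001, 1.409]
contact_force: [0.6, -1.2, 0.6]
width: 0.0003
```

```bash
python3 - <<'E'
from h import *
print(jpos()); o=ctrl.observe(); save('scene','s13')
a=cv2.imread('pics/s13.png')[150:220,200:290]; cv2.imwrite('pics/s13z.png',cv2.resize(a,None,fx=8,fy=8,interpolation=cv2.INTER_CUBIC))
E
```

```text
(array([-14.1, -53.1,  25.2]), array([1.7968e+02, 6.0000e-02, 8.0720e+01]), array([ 0.56, -1.2 ,  0.64]), 0.28, 13.92)
```

View pics/s13z.png

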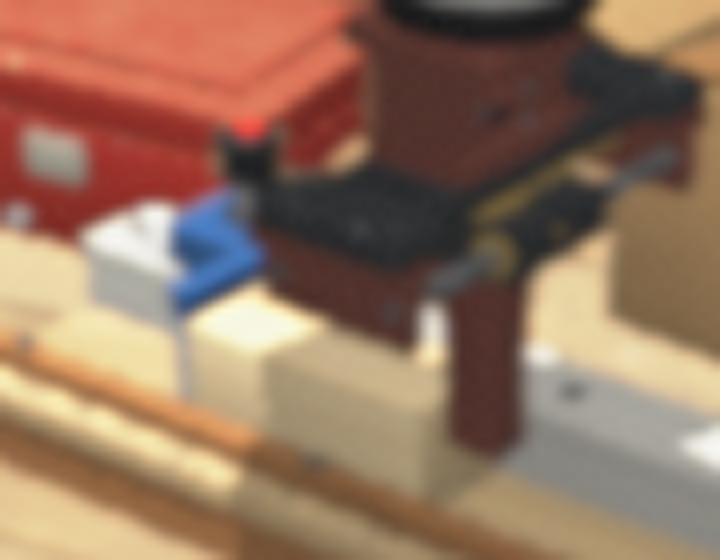

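>>> send_rows --moves "0 0.5 0 0 0;0 1 0 0 0;0 1 0 0 0"

```text
time: 14.22
tcp_pos: [0.5429, -0.0045, 0.0252]
orientation: [3.136, 0.001, 1.409]
contact_force: [0.0, 0.1, 0.1]
width: 0.0006
```

>>> send_rows --moves "0 0.5 0 0 0;0 0.8 0 0 0;0 0.8 0 0 0"

```text
time: 14.47
tcp_pos: [0.5431, -0.0036, 0.0252]
orientation: [3.136, 0.001, 1.409]
contact_force: [-0.2, 0.2, 0.8]
width: 0.0005
```

```bash
python3 - <<'E'
from h import *
print(jpos())
E
```

```text
(array([-14.2, -51.1,  25.2]), array([1.7968e+02, 5.0000e-02, 8.0720e+01]), array([-0.21,  0.18,  0.81]), 0.54, 14.47)
```

>>> send_rows --moves "0 0.4 0 0 0;0 0.7 0 0 0;0 0.7 0 0 0"

```text
time: 14.72
tcp_pos: [0.5432, -0.0028, 0.0252]
orientation: [3.136, 0.001, 1.409]
contact_force: [-0.5, -0.2, -0.4]
width: 0.0003
```

>>> send_rows --moves "0 0.4 0 0 0;0 0.7 0 0 0;0 0.7 0 0 0"

```text
time: 14.97
tcp_pos: [0.5433, -0.0023, 0.0252]
orientation: [3.136, 0.001, 1.409]
contact_force: [0.2, -1.2, 0.3]
width: 0.0005
```

```bash
python3 - <<'E'
from h import *
print(jpos());save('scene','s14')
ims=[cv2.resize(cv2.imread(f'pics/{n}.png')[155:215,205:255],None,fx=7,fy=7,interpolation=cv2.INTER_CUBIC) for n in('s13','s14')]
cv2.imwrite('pics/s14z.png',np.hstack(ims))
E
```

```text
(array([-14.1, -49.8,  25.2]), array([1.7968e+02, 6.0000e-02, 8.0730e+01]), array([ 0.2 , -1.17,  0.25]), 0.47, 14.97)
```

View pics/s14z.png

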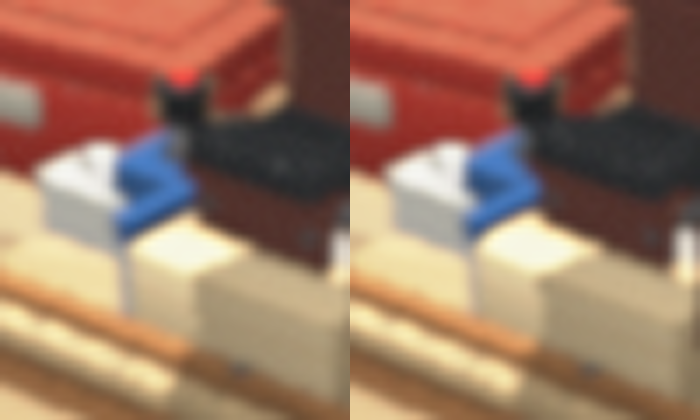

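>>> send_rows --moves "0 0.4 0 0 0;0 0.6 0 0 0;0 0.6 0 0 0;0 0.6 0 0 0"

```text
time: 15.35
tcp_pos: [0.5434, -0.0018, 0.0252]
orientation: [3.136, 0.001, 1.409]
contact_force: [0.6, -2.1, -0.7]
width: 0.0004
```

```bash
python3 - <<'E'
from h import *
print(jpos())
E
```

```text
(array([-14.1, -49.3,  25.2]), array([1.7968e+02, 7.0000e-02, 8.0730e+01]), array([ 0.64, -2.06, -0.65]), 0.43, 15.35)
```

>>> send_rows --moves "0 0.4 0 0 0;0 0.6 0 0 0;0 0.6 0 0 0;0 0.6 0 0 0"

```text
time: 15.68
tcp_pos: [0.5435, -0.0012, 0.0253]
orientation: [3.136, 0.001, 1.409]
contact_force: [-0.5, -2.6, -0.7]
width: 0.0004
```

```bash
python3 - <<'E'
from h import *
print(jpos())
E
```

```text
(array([-14.1, -48.6,  25.3]), array([1.7968e+02, 7.0000e-02, 8.0740e+01]), array([-0.45, -2.56, -0.69]), 0.44, 15.68)
```

>>> send_rows --moves "0 0.3 0 0 0;0 0.5 0 0 0;0 0.5 0 0 0;0 0.5 0 0 0"

```text
time: 16.02
tcp_pos: [0.5437, -0.001, 0.0253]
orientation: [3.136, 0.002, 1.409]
contact_force: [-0.7, -5.4, 0.3]
width: 0.0005
```

```bash
python3 - <<'E'
from h import *
print(jpos());save('scene','s15')
ims=[cv2.resize(cv2.imread(f'pics/{n}.png')[155:215,205:255],None,fx=7,fy=7,interpolation=cv2.INTER_CUBIC) for n in('s13','s15')]
cv2.imwrite('pics/s15z.png',np.hstack(ims))
E
```

```text
(array([-14. , -48.4,  25.3]), array([1.7967e+02, 9.0000e-02, 8.0740e+01]), array([-0.67, -5.42,  0.33]), 0.54, 16.02)
```

View pics/s15z.png

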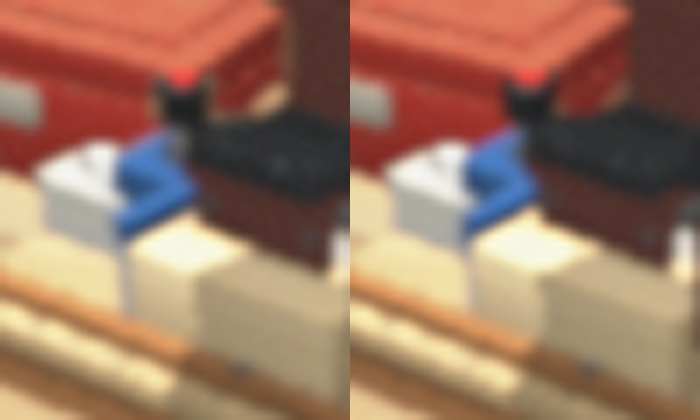

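>>> send_rows --moves "0 -2 0 0 0;0 -8 0 0 0;0 -20 0 0 0;0 -35 0 0 0;0 -45 0 -20 0;0 -55 0 -50 0;0 -60 0 -85 0;0 -60 0 -115 0"

```text
time: 16.73
tcp_pos: [0.5328, -0.0615, 0.1418]
orientation: [3.136, 0.001, 1.408]
contact_force: [0.2, -0.0, -0.2]
width: 0.0003
```

>>> send_rows --moves "0 -40 0 -10 0;0 -80 0 -20 0;0 -120 0 -20 0;0 -150 0 -20 0;0 -170 0 -20 0;0 -170 0 -20 0;0 -170 0 -20 0"

```text
time: 17.32
tcp_pos: [0.5045, -0.2303, 0.1619]
orientation: [3.136, 0.001, 1.405]
contact_force: [-0.1, -0.9, 0.0]
width: 0.0003
```

```bash
python3 - <<'E'
from h import *
print(jpos());save('scene','s16');save('top','t16')
ims=[cv2.resize(cv2.imread(f'pics/{n}.png')[y:y+100,x:x+130],None,fx=5,fy=5,interpolation=cv2.INTER_CUBIC) for n,x,y in(('s16',180,140),('t16',180,110))]
cv2.imwrite('pics/s16z.png',ims[0]);cv2.imwrite('pics/t16z.png',ims[1])
J=np.load('J.npy')
for s in(.044,.045,.046): print(s,[(proj(c,jw([.03,.05+s,.1035],J))-o)*5 for c,o in(('scene',[180,140]),('top',[180,110]))])
E
```

```text
(array([ -15.3, -281. ,  161.9]), array([1.797e+02, 3.000e-02, 8.048e+01]), array([-0.14, -0.93,  0.02]), 0.26, 17.32)
0.044 [array([255.86350043, 128.77432769]), array([244.28738046, 169.7315142 ])]
0.045 [array([254.62875699, 128.33931348]), array([242.90000847, 168.75421709])]
0.046 [array([253.39503536, 127.90465926]), array([241.5130265 , 167.77719473])]
```

View pics/s16z.png

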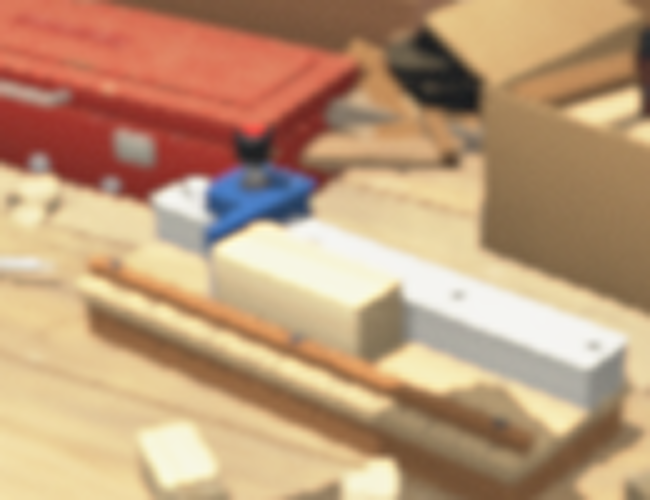

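View pics/t16z.png

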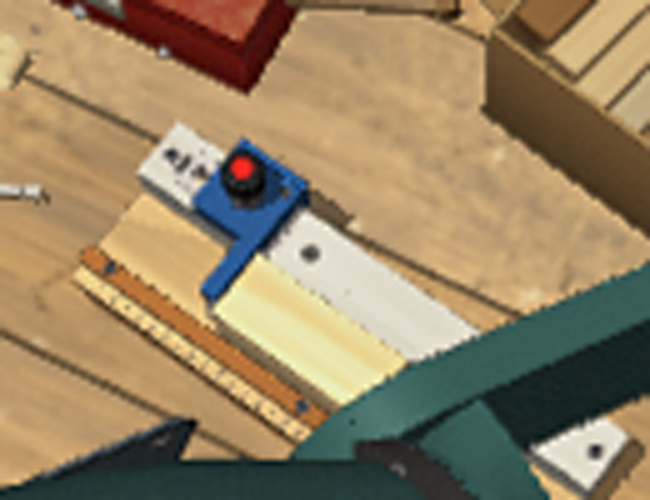

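```bash
python3 - <<'E'
from workcell import ctrl
print(ctrl.hand_in())
E
```

```text
the job is handed in; nothing more can be done
None
```

I set the stop at the very next hole, about 45–46 mm along the rail, pushed the pine block up against it, and handed the job in at about 17.3 s. No verdict was reported.

- **Stop:** I gripped the knob, lifted it about 11 mm (about 10.5 N, as the spring should give) and slid the stop about 45 mm. When I let go there, the pin snapped down. The last scene and top pictures show the red dot within about 1 px of where it should be with the pin home. With the pin riding on the strip, the dot would sit about 2.4 px higher in the scene picture.
- **Block:** I pushed it with the shut fingers in steps of 1 mm and less. The push went from about 2 N while the stop took up its play to 5.4 N when the stop held. That also suggests the pin is in the hole. I then backed off and moved the arm clear. The last pictures show the block flat in its channel against the stop face.
- **Bystanders:** The arm kept away from the tape measure, the tape roll and the screwdriver. I did not measure their positions again at the end.

**Disagreement:** The fingertips sit about 38 mm short of the reported TCP along the tool axis. My first grasp therefore closed in the air above the knob without touching it. I measured the offset in the scene and wrist pictures and allowed for it from then on.

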